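Rock the tight locating block out of its dock

ROBOT

A 6-joint arm with a two-finger parallel gripper is mounted at the origin on the work surface. World frame = base frame: x ahead of the robot, y to its left, z up, the work surface at z = 0. Lengths are in m, angles in rad, forces in N, time in s.
With the tool pointing down it reaches from about 0.3 to 1 m from the base axis. Payload 5.1 kg.
Tool frame: the origin (TCP) lies at the very end of the fingers, on their centre line; the grasp point (between the pads) lies 19 mm behind it (bot.hold_point_z is the distance from the TCP to the grasp point, in m); z points along the fingers, y is the line along which they close (so a half turn about z gives the same grasp; the last joint's range is limited). The gripper opens to 95 mm and grips with 3 to 60 N. Pads are 20 mm wide; open, the fingers measure 119 mm over their backs; the gripper's body (75 mm by 180 mm) begins 59 mm behind the grasp point.
Start: joints at [-1.366, 0.124, 1.65, -0, 1.367, -0.083], TCP at [0.184, -0.623, 0.215] pointing down, gripper open.
Joint ranges: [-2.61, 2.61], [-1.02, 2.33], [0.03, 2.71], [-1.35, 4.49], [0.32, 2.68], [-2.91, 2.91]. Speed limits (rad/s): [2.57, 2.57, 3.14, 3.14, 3.14, 3.14].

INTERFACE

Orientations are given as a unit quaternion [w, x, y, z].
In Python, from rig import bot gives the robot as it stands. The module is installed in compiled form; this text tells all that it offers.
- The arm moves only by the tool send_rows, never from a script. Its argument "targets" is a list of rows, each a list of 3 entries, a list of its own where there are three numbers: the shift along the tool's x, y, z in cm, then the turn, a rotation vector about the tool's x, y, z in rad, then the closure in counts, from 0 (fully open) to 255 (shut). In form: [[[tx, ty, tz], [wx, wy, wz], hand], ...]. A call has 1 to 20 rows; each row is the pose to reach, as a shift and turn from the pose commanded when the call began, along the tool's axes at that moment; what a row does not reach only later rows make up. A row lasts 1/12 s, in which the tool goes at most 41.7 mm and 7.16 degrees, less where a joint would pass 70% of its speed; a pose out of reach is approached as far as the arm can. A call with a gripper value outside its range is refused whole. The fingers move at their own pace and stop on an object; "force" is the grip in N (left out, the last holds). Time passes only in rows, so rows that repeat a pose let the fingers close. It gives the time, the measured TCP pose, the force, the opening and the grip force at its end, in the units of the state.
- bot.state(): the state, without advancing time (a new reading comes with each control period).
- bot.capture(name): name is "scene" or "side" or "wrist"; returns a dict with "image" (384x512x3 uint8, blue, green, red), "depth" (384x512 float32, m along the optical axis (not along the pixel's ray), 0 where there is no reading), "fx", "fy", "cx", "cy" (pixels), "view" (4x4, takes a point from world to camera coordinates). Camera axes: x right, y down, z forward; pixel columns grow to the right and rows downward; lengths in m; the calibration is good to about 2 mm. The wrist camera is an equidistant fisheye: a pixel r from the principal point sees the ray r / f radians off the axis. A picture is of the moment at which its call begins.
- bot.close_job(): hands the job in; it is judged then, once.
The state is a dict: "time_s": time; "joints": joint angles; "qvel": joint speeds; "joint_efforts": joint torques, N m; "ee_pos": TCP position; "tcp_rot": TCP orientation; "contact_force": force on the tool from outside, world axes, zero at the start; "wrist_torque": the same for the moment, N m; "grip_width": finger opening in m; "grip_force": force on a finger pad.
Only numpy, scipy, OpenCV 4.12 (cv2) and the standard library are available. Lean on these libraries where they do the work, as an engineer would, in place of code of your own. Each camera call takes 0.05 s, during which the arm holds its last target. There are 200 camera calls.

TASK

The brass locating block of the object mount sits tight in its steel dock, held down by a sprung catch on each side. Take it by its upright tang and rock it side to side, over one catch and then over the other, until it frees; do not heave it straight up, because the dock is not bolted down and must not be pulled up off the bench. Finish while still holding the block in the gripper, still, upright and just clear of the dock, over its socket and no more than about 5 cm above it, and leave the other things on the bench alone.

Things in the scene. Friction and masses are not known exactly. Their poses are not given: they have to be found in the camera images.
- block: Brass locating block, about 0.42 kg. Foot 34 (x) x 44 (y) x 22 (z) mm, its lowest 6 mm 50 mm wide, with a round rib along each y side (62 mm over the ribs). From its middle rises the tang, 24 (x) x 14 (y) mm, from 22 to 71 mm above the underside: the place to grip. Origin: centre of the underside; z up, y across the ribs; axes as the dock's at the start; it rocks about x.
- tang (a point): Point on the block's tang to grip at, on its middle line, 53 mm above the block's underside. Axes as the block's.
- rib_left (a point): Middle of the round rib (radius 3 mm, along x) on the block's +y side: y = +28, z = 4 mm in the block's frame.
- rib_right (a point): The same on the block's -y side: y = -28, z = 4 mm. At the start both ribs lie just under their catches.
- socket (a point): Centre of the socket floor in the dock, where the block's underside rests at the start, 16 mm above the bench. z up, y across the two catches. From here: fences before and behind (x = +-18.5 to 26.5 mm, 14 mm high) let the block rock only about x; catch housings at y = +-47 to 59 mm are 16 mm high, the dock's highest parts.
- tip_left (a point): Tip (round, radius 2 mm) of the catch on the +y side, a sprung steel flap, at rest 28.5 mm beside and 9.7 mm above the socket centre. It swings up and out under roughly 15 to 25 N of upward pull on the rib and springs back under the rib once the rib's centre is about 15 mm above the socket floor. It does not give downwards: a freed rib rests on it, centre about 14.6 mm above the floor.
- tip_right (a point): The same on the -y side. To free one side, tilt the block about its other lower edge (25 mm off centre, on the floor) by 0.25 to 0.3 rad, so that this side's rib goes up; then, with that rib resting on its catch, tilt back about it, past level by 0.1 rad or so, until the other rib is over its catch too. Then the block lifts out freely.
- dock (a joint): How far the steel dock base (100 x 160 x 12 mm, 1.45 kg) is lifted off its sole plate along its guide pins, m; 0 = down. Only its weight of 14 N keeps it down, less than one catch's hold, so a straight pull lifts dock and block together; lifting it over 8 mm is a failure.
- pad: Thin grey sole plate fixed on the bench under the dock, 130 (x) x 190 (y) x 4 mm, carrying the dock. Origin: centre of its underside, at bench height; yaw as the dock's.
- fitting: Bystander: standing ancient green-brown bronze tube with a flange at its foot, 72 mm across, 70 mm tall. Origin: centre of its underside.
- jar: Bystander: jar, 52 mm across, 75 mm tall. Origin: centre of its underside.
- dish: Bystander: shallow white dish, 84 mm across, 18 mm high. Origin: centre of its underside.
Mind the look-alikes: they are no part of the job. Of the things that look like the pad, take the one that is nearest to the robot's base at the start.

How it is judged:
By the outcome, as a careful person would: the job done as asked, in the order asked, and still so for the second after the job is handed in, while the arm keeps its last pose, push and grip.
It also fails if it takes over 35 s, if anything falls off the work surface, if the arm or the gripper's body presses on something with over 40 N, if the wrist force passes 120 N, or if a joint passes its speed limit or range.

## Working session

There is one attempt and no reset: what is moved stays moved. The work goes in short steps, Python scripts to look and compute and a tool call to move; the robot and the scene stay as the last step left them, time stands still between calls to the robot, and variables do not carry over. Pictures are saved under pics/ and viewed, at most 10 in all, crops included, and the job is handed in when it is done.

Besides the shell and the picture viewer there is one more tool, called after "Call:" as name(argument=value, ...) on one line, values as JSON. send_rows: Moves the arm, as the interface text tells. Its arguments: {"type":"object","properties":{"targets":{"type":"array","items":{"type":"array"}},"force":{"type":"number"}},"required":["targets"]}

```bash
mkdir -p pics
python3 - <<'E'
from rig import bot
import cv2,numpy as np
s=bot.state(); print({k:np.round(v,3) for k,v in s.items()}, bot.hold_point_z)
for n in("scene","side"):
    c=bot.capture(n); cv2.imwrite(f"pics/{n}0.png",c["image"]); np.savez(f"{n}0.npz",**c)
    print(n,c["fx"],c["fy"],c["cx"],c["cy"],np.round(c["view"],3).tolist())
E
```

```text
{'time_s': np.float64(0.0), 'joints': array([-1.366,  0.125,  1.652, -0.   ,  1.367, -0.083]), 'qvel': array([-0.001, -0.   ,  0.001,  0.002, -0.002, -0.001]), 'joint_efforts': array([-1.0000e-03, -4.1760e+01, -3.5994e+01,  7.7000e-02,  4.9000e-02,
       -0.0000e+00]), 'ee_pos': array([ 0.184, -0.623,  0.213]), 'tcp_rot': array([-0.001,  0.99 ,  0.143, -0.   ]), 'contact_force': array([-0.416,  0.114,  0.576]), 'wrist_torque': array([-0.002, -0.039,  0.003]), 'grip_force': np.float64(0.0), 'grip_width': np.float64(0.095)} 0.0188
scene 365.12556512283356 365.12556512283356 250.26759507016348 195.34878557530783 [[0.603, 0.797, -0.02, -0.368], [0.516, -0.409, -0.753, -0.257], [-0.608, 0.444, -0.658, 1.3], [0.0, 0.0, 0.0, 1.0]]
side 368.2587194747232 368.2587194747232 256.4115745647822 194.5300989767078 [[-0.911, -0.413, 0.006, 0.55], [-0.313, 0.681, -0.662, 0.246], [0.269, -0.605, -0.749, 0.775], [0.0, 0.0, 0.0, 1.0]]
```

```bash
python3 -c "
import cv2,numpy as np
a=cv2.imread('pics/scene0.png');b=cv2.imread('pics/side0.png')
cv2.imwrite('pics/both0.png',cv2.resize(np.vstack([a,b]),None,fx=.78,fy=.78))"
```

```text
(no output)
```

View pics/scene0.png

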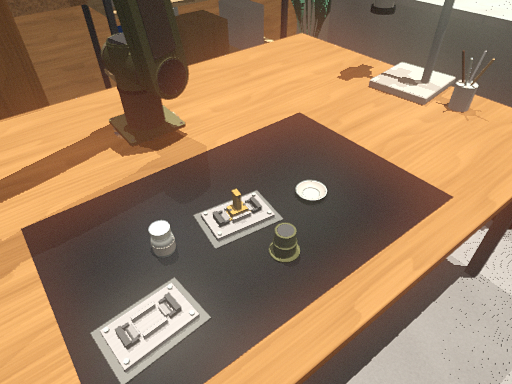

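View pics/side0.png

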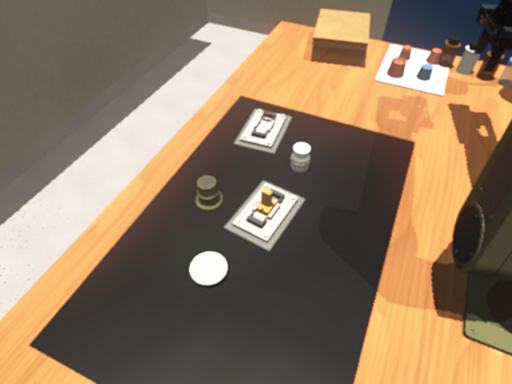

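Scene view: there are two look-alike plates. One carries the brass block, at scene (237,217) and side (265,212). The other is empty, at scene (150,327) and side (264,130). The one with the block looks nearer the base at scene (145,125), and I'll check that with the depth data. The jar is at scene (162,238), the bronze fitting at (285,243) and the dish at (311,190).

```bash
cat > h.py <<'E'
import numpy as np,cv2
def cloud(c):
    d=c["depth"];v,u=np.indices(d.shape)
    p=np.stack([(u-c["cx"])/c["fx"]*d,(v-c["cy"])/c["fy"]*d,d],-1)
    V=c["view"];return (p-V[:3,3])@V[:3,:3]
E
python3 - <<'E'
from h import *
for n,pads,objs in (("scene",[(237,217),(150,327)],dict(jar=(162,238),fit=(285,243),dish=(311,190))),("side",[(265,212),(264,130)],dict(jar=(301,157),fit=(208,190),dish=(208,268)))):
    c=np.load(f"{n}0.npz");P=cloud(c);im=c["image"].astype(int);hsv=cv2.cvtColor(c["image"],cv2.COLOR_BGR2HSV)
    v,u=np.indices(P.shape[:2])
    for a in pads:
        near=(abs(u-a[0])<65)&(abs(v-a[1])<60)&(c["depth"]>0)
        m=near&(hsv[...,1]<50)&(hsv[...,2]>110)&(P[...,2]>0)&(P[...,2]<.03)
        k,l=cv2.connectedComponents(m.astype(np.uint8)); 
        big=1+np.argmax([(l==i).sum() for i in range(1,k)]); q=P[l==big]
        r=cv2.minAreaRect((q[:,:2]*1000).astype(np.float32)); print(n,a,r,np.percentile(q[:,2],[5,50,95]).round(4),np.hypot(*r[0]))
    a=pads[0]
    m=(abs(u-a[0])<40)&(abs(v-a[1])<40)&(hsv[...,1]>120)&(hsv[...,0]>12)&(hsv[...,0]<32)&(hsv[...,2]>90)&(c["depth"]>0)
    q=P[m];print("brass",len(q),q.mean(0),np.percentile(q,[1,50,99],axis=0).round(3).tolist())
    t=q[q[:,2]>.045];print("tang",len(t),t.mean(0).round(4),cv2.minAreaRect((t[:,:2]*1000).astype(np.float32)), t.max(0)); top=q[q[:,2]>.082];print("top",len(top),top.mean(0).round(4) if len(top) else 0,cv2.minAreaRect((top[:,:2]*1000).astype(np.float32)) if len(top) else 0)
    for k,b in objs.items(): print(k,P[b[1],b[0]].round(3))
a=cv2.imread('pics/scene0.png')[175:260,180:295];b=cv2.imread('pics/side0.png')[170:255,215:315]
f=lambda x:cv2.resize(x,(400,400*x.shape[0]//x.shape[1]),interpolation=2)
a,b=f(a)[:290],f(b)[:290];cv2.imwrite('pics/crop0.png',np.hstack([a,b]))
E
```

```text
scene (237, 217) ((587.0216674804688, -22.73450469970703), (192.81442260742188, 137.19155883789062), 82.8553466796875) [0.002  0.0143 0.0254] 587.4617398567254
scene (150, 327) ((726.3336791992188, -329.4602966308594), (136.10289001464844, 193.0575408935547), 5.131400108337402) [0.0026 0.0151 0.0259] 797.5617221226
brass 167 [ 0.59007985 -0.02683665  0.04945763] [[0.491, -0.054, 0.001], [0.596, -0.028, 0.038], [0.607, 0.035, 0.088]]
tang 58 [ 0.5922 -0.0244  0.0783] ((589.5802001953125, -24.571388244628906), (13.845345497131348, 25.55043601989746), 85.96330261230469) [ 0.60248474 -0.01684364  0.0887616 ]
top 41 [ 0.5888 -0.0245  0.0858] ((588.271240234375, -24.12413787841797), (13.295151710510254, 23.490875244140625), 81.52290344238281)
jar [ 0.59  -0.225  0.062]
fit [ 0.761 -0.018  0.053]
dish [0.631 0.193 0.006]
side (265, 212) ((588.1241455078125, -22.83161163330078), (195.237060546875, 133.2433319091797), 82.66609191894531) [0.0014 0.0135 0.0258] 588.5671525145355
side (264, 130) ((728.6278076171875, -332.16143798828125), (134.65220642089844, 203.54742431640625), 4.620090484619141) [0.0018 0.0144 0.0265] 800.768195496969
brass 239 [ 0.58451778 -0.01395641  0.05252593] [[0.57, -0.037, 0.026], [0.584, -0.015, 0.042], [0.603, 0.002, 0.087]]
tang 113 [ 0.5846 -0.0167  0.0706] ((585.0011596679688, -19.931251525878906), (14.547818183898926, 20.686084747314453), 81.22699737548828) [ 0.59557223 -0.01126317  0.08784922]
top 35 [ 0.5851 -0.0189  0.0854] ((585.3194580078125, -19.98037338256836), (14.547818183898926, 20.04195213317871), 81.22699737548828)
jar [ 0.56  -0.195  0.06 ]
fit [0.727 0.019 0.064]
dish [0.642 0.182 0.003]
```

View pics/crop0.png

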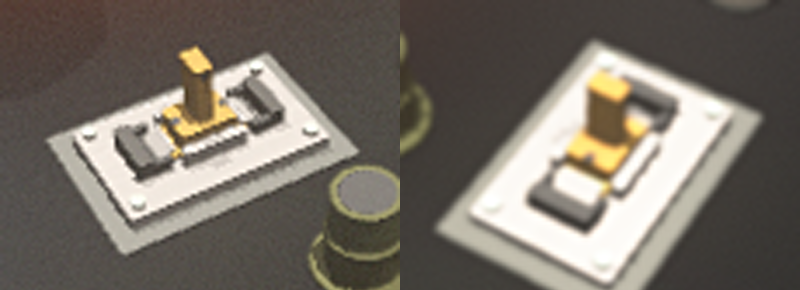

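The crop confirms the brass block sits in the dock nearest the base, at a range of 0.587 m against 0.80 m for the empty one. The dock's y axis lies at about 82.8°, so its yaw is about -7.2°. I'll move above it.

```bash
cat >> h.py <<'E'
from scipy.spatial.transform import Rotation as R
def down(yaw): return R.from_euler('z',yaw)*R.from_matrix(np.diag([1.,-1,-1]))
def rel(p0,R0,p1,R1):
    return (R0.inv().apply(np.array(p1)-p0)*100).round(2), (R0.inv()*R1).as_rotvec().round(4)
E
python3 - <<'E'
from h import *
R0=R.from_quat([.99,.143,0,0]);print(R0.as_matrix().round(3))
print(rel(np.array([.184,-.623,.215]),R0,[.587,-.022,.19],down(np.deg2rad(-7.2))))
E
```

```text
[[ 0.959  0.283  0.   ]
 [ 0.283 -0.959  0.   ]
 [ 0.     0.    -1.   ]]
(array([ 55.66, -46.24,   2.5 ]), array([0.    , 0.    , 0.4126]))
```

Call:
send_rows(targets=[[[55.66, -46.24, 2.5], [0, 0, 0.4126], 0], [[55.66, -46.24, 2.5], [0, 0, 0.4126], 0], [[55.66, -46.24, 2.5], [0, 0, 0.4126], 0], [[55.66, -46.24, 2.5], [0, 0, 0.4126], 0], [[55.66, -46.24, 2.5], [0, 0, 0.4126], 0], [[55.66, -46.24, 2.5], [0, 0, 0.4126], 0], [[55.66, -46.24, 2.5], [0, 0, 0.4126], 0], [[55.66, -46.24, 2.5], [0, 0, 0.4126], 0], [[55.66, -46.24, 2.5], [0, 0, 0.4126], 0], [[55.66, -46.24, 2.5], [0, 0, 0.4126], 0], [[55.66, -46.24, 2.5], [0, 0, 0.4126], 0], [[55.66, -46.24, 2.5], [0, 0, 0.4126], 0], [[55.66, -46.24, 2.5], [0, 0, 0.4126], 0], [[55.66, -46.24, 2.5], [0, 0, 0.4126], 0], [[55.66, -46.24, 2.5], [0, 0, 0.4126], 0], [[55.66, -46.24, 2.5], [0, 0, 0.4126], 0], [[55.66, -46.24, 2.5], [0, 0, 0.4126], 0], [[55.66, -46.24, 2.5], [0, 0, 0.4126], 0], [[55.66, -46.24, 2.5], [0, 0, 0.4126], 0], [[55.66, -46.24, 2.5], [0, 0, 0.4126], 0]])

```text
time_s: 1.77
ee_pos: [0.5865, -0.0217, 0.189]
tcp_rot: [0.0, 0.998, -0.062, -0.001]
contact_force: [-0.8, 0.6, 0.0]
grip_width: 0.0949
grip_force: 0.0
```

Run:
```python
from rig import bot
from h import *
s=bot.state();print(s["ee_pos"],s["tcp_rot"],s["time_s"],s["qvel"].round(3),s["contact_force"])
c=bot.capture("wrist");np.savez("wrist0.npz",**c);cv2.imwrite("pics/wrist0.png",c["image"])
print(c["fx"],c["cx"],c["cy"],c["view"].round(3).tolist())
```

```text
[ 0.58654728 -0.02168972  0.18895715] [ 3.19120437e-04  9.98102743e-01 -6.15638648e-02 -8.38299389e-04] 1.7667 [-0.035 -0.02   0.015 -0.     0.002  0.002] [-0.80838784  0.55622832  0.04231145]
297.3186396354542 255.87470608459975 196.0668020254531 [[-0.123, -0.992, 0.0, 0.05], [-0.954, 0.118, 0.274, 0.537], [-0.272, 0.033, -0.962, 0.527], [0.0, 0.0, 0.0, 1.0]]
```

View pics/wrist0.png

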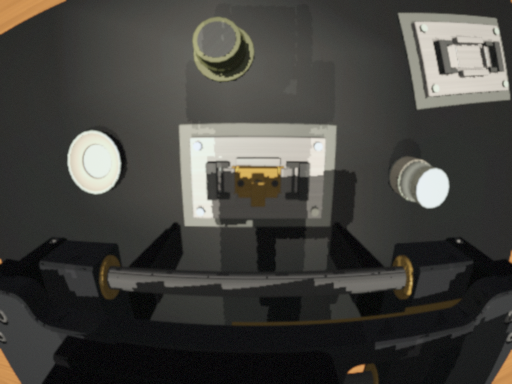

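The wrist view shows the dock square to the gripper: plate from (180,125) to (336,228), block at (258,180), fingers near (165,245) and (350,245). The tang points back between the fingers. I'll measure more closely with fisheye depth.

```bash
cat >> h.py <<'E'
def fcloud(c):
    d=c["depth"];v,u=np.indices(d.shape).astype(float)
    x=(u-c["cx"])/c["fx"];y=(v-c["cy"])/c["fy"];r=np.hypot(x,y);k=np.where(r>1e-6,np.tan(r)/np.maximum(r,1e-6),1)
    p=np.stack([x*k*d,y*k*d,d],-1);V=c["view"];return (p-V[:3,3])@V[:3,:3]
E
python3 - <<'E'
from h import *
c=np.load("wrist0.npz");P=fcloud(c);hsv=cv2.cvtColor(c["image"],cv2.COLOR_BGR2HSV);v,u=np.indices(P.shape[:2])
m=(u>175)&(u<340)&(v>120)&(v<232)&(hsv[...,1]<50)&(hsv[...,2]>50)&(P[...,2]>-.005)&(P[...,2]<.03)
k,l=cv2.connectedComponents(m.astype(np.uint8));b=1+np.argmax([(l==i).sum() for i in range(1,k)]);q=P[l==b]
print("pad",cv2.minAreaRect((q[:,:2]*1000).astype(np.float32)),np.percentile(q[:,2],[5,50,95]))
m=(u>200)&(u<310)&(v>150)&(v<230)&(hsv[...,1]>100)&(hsv[...,0]>10)&(hsv[...,0]<35)&(hsv[...,2]>40)
q=P[m];print(len(q),q.min(0),q.max(0))
D=R.from_euler('z',-np.deg2rad(7.2)).as_matrix()
for lo,hi in((.02,.034),(.034,.042),(.045,.08),(.08,.1)):
    t=q[(q[:,2]>lo)&(q[:,2]<hi)]; 
    if len(t): w=(t-[.587,-.022,0])@D; print(lo,len(t),np.percentile(w,[2,50,98],axis=0).round(4).tolist())
E
```

```text
pad ((583.9879150390625, -21.73297119140625), (210.03781127929688, 143.80393981933594), 83.01081085205078) [0.00119722 0.01568847 0.02362957]
1415 [ 0.56619873 -0.05392006  0.02093009] [0.66195275 0.00376544 0.35942868]
0.02 203 [[-0.0155, -0.0282, 0.0211], [0.005, 0.0018, 0.0229], [0.0161, 0.0241, 0.0324]]
0.034 755 [[-0.0157, -0.0227, 0.037], [0.0038, -0.0026, 0.0387], [0.016, 0.0194, 0.0404]]
0.045 87 [[0.0104, -0.0082, 0.0455], [0.0109, -0.0015, 0.0615], [0.0113, 0.0047, 0.0779]]
0.08 359 [[-0.0108, -0.0081, 0.0813], [0.0011, -0.0014, 0.0875], [0.0112, 0.0053, 0.0891]]
```

Wrist depth puts the tang centre within about 1.5 mm of my estimate, so I'll descend, let it settle, then close.

Call:
send_rows(targets=[[[0.03, 0.12, 3], [0, 0, 0], 60], [[0.03, 0.12, 6], [0, 0, 0], 90], [[0.03, 0.12, 9], [0, 0, 0], 120], [[0.03, 0.12, 11], [0, 0, 0], 120], [[0.03, 0.12, 12.5], [0, 0, 0], 120], [[0.03, 0.12, 13.5], [0, 0, 0], 120], [[0.03, 0.12, 13.9], [0, 0, 0], 120], [[0.03, 0.12, 13.9], [0, 0, 0], 150], [[0.03, 0.12, 13.9], [0, 0, 0], 165]], force=10)

```text
time_s: 2.57
ee_pos: [0.5876, -0.0239, 0.0517]
tcp_rot: [0.0, 0.998, -0.063, 0.001]
contact_force: [0.1, 0.1, -0.2]
grip_width: 0.0424
grip_force: 0.0
```

Run:
```python
from rig import bot
from h import *
s=bot.state();print({k:np.round(s[k],4) for k in("time_s","ee_pos","tcp_rot","contact_force","wrist_torque","grip_width","grip_force")})
f=lambda x:cv2.resize(x,(400,300),interpolation=2)
a=bot.capture("scene")["image"][160:250,180:300];b=bot.capture("side")["image"][150:240,205:325]
cv2.imwrite("pics/pre.png",np.hstack([f(a),f(b)]))
```

```text
{'time_s': np.float64(2.5667), 'ee_pos': array([ 0.5876, -0.0239,  0.0517]), 'tcp_rot': array([ 1.00e-04,  9.98e-01, -6.28e-02,  8.00e-04]), 'contact_force': array([ 0.1095,  0.1494, -0.1698]), 'wrist_torque': array([ 0.0227, -0.0005,  0.0059]), 'grip_width': np.float64(0.0424), 'grip_force': np.float64(0.0)}
```

View pics/pre.png

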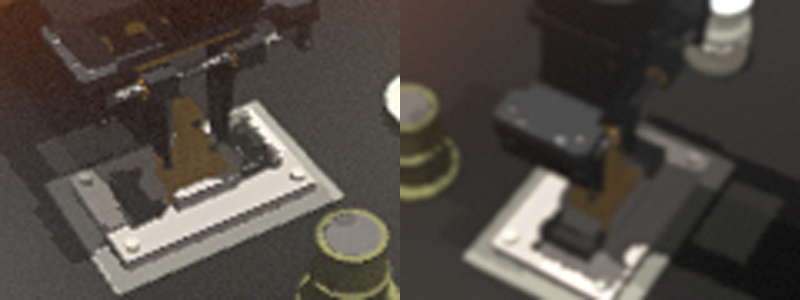

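The tang, at crop (190,130) left and (612,150) right, stands between the two fingers. I'll close softly first, then firmly.

Call:
send_rows(targets=[[[0, 0, 0], [0, 0, 0], 200], [[0, 0, 0], [0, 0, 0], 230], [[0, 0, 0], [0, 0, 0], 255], [[0, 0, 0], [0, 0, 0], 255], [[0, 0, 0], [0, 0, 0], 255], [[0, 0, 0], [0, 0, 0], 255]], force=10)

```text
time_s: 3.17
ee_pos: [0.5874, -0.0232, 0.0511]
tcp_rot: [0.0, 0.998, -0.062, 0.0]
contact_force: [0.1, -1.5, 2.3]
grip_width: 0.0139
grip_force: 10.0
```

Call:
send_rows(targets=[[[0, 0, 0], [0, 0, 0], 255], [[0, 0, 0], [0, 0, 0], 255], [[0, 0, 0], [0, 0, 0], 255]], force=55)

```text
time_s: 3.42
ee_pos: [0.5874, -0.0232, 0.0511]
tcp_rot: [0.0, 0.998, -0.062, 0.0]
contact_force: [-1.0, -0.6, 4.0]
grip_width: 0.0136
grip_force: 55.0
```

```bash
cat > st.py <<'E'
from rig import bot
from h import *
s=bot.state();print({k:np.round(s[k],4).tolist() for k in("time_s","ee_pos","contact_force","wrist_torque","grip_width","grip_force")})
Rm=R.from_quat(np.roll(s["tcp_rot"],-1));B=down(np.deg2rad(-7.2));D=R.from_euler('z',-np.deg2rad(7.2))
print("tilt rotvec tool",(B.inv()*Rm).as_rotvec().round(4),"pos dock mm",(D.inv().apply(s["ee_pos"]-[.587,-.0229,.016])*1000).round(1),"F dock",D.inv().apply(s["contact_force"]).round(1),"M dock",D.inv().apply(s["wrist_torque"]).round(2))
E
python3 st.py
```

```text
{'time_s': 3.4167, 'ee_pos': [0.5874, -0.0232, 0.0511], 'contact_force': [-0.9781, -0.5847, 3.9601], 'wrist_torque': [-0.0932, 0.1537, 0.0599], 'grip_width': 0.0136, 'grip_force': 55.0011}
tilt rotvec tool [-0.0001  0.0007 -0.0009] pos dock mm [ 0.4 -0.3 35.1] F dock [-0.9 -0.7  4. ] M dock [-0.11  0.14  0.06]
```

The grip is good: nearly no side load and a 4 N downward press. Next I'll compute the rocking path.

Run:
```python
from h import *
zt=35.1
def tcp(piv_block,piv_dock,th):
    c,s=np.cos(th),np.sin(th);d=np.array([0,zt])-piv_block
    return np.array(piv_dock)+[c*d[0]-s*d[1],s*d[0]+c*d[1]]
def row(p,th): return [0,round(-p[0]/10,3),round(-(p[1]-zt)/10,3)],round(th,3)
print("A: about right edge")
for th in np.arange(0,.33,.04): print(row(tcp([-25,0],[-25,0],th),th))
for th in (.28,.24,.2): print(row(tcp([-25,0],[-25,0],th),th))
print("B: about left rib")
for th in np.arange(.2,-.2,-.04): print(row(tcp([28,4],[26.8,14.4],th),th))
```

```text
A: about right edge
([0, np.float64(-0.0), np.float64(-0.0)], np.float64(0.0))
([0, np.float64(0.142), np.float64(-0.097)], np.float64(0.04))
([0, np.float64(0.288), np.float64(-0.189)], np.float64(0.08))
([0, np.float64(0.438), np.float64(-0.274)], np.float64(0.12))
([0, np.float64(0.591), np.float64(-0.353)], np.float64(0.16))
([0, np.float64(0.747), np.float64(-0.427)], np.float64(0.2))
([0, np.float64(0.906), np.float64(-0.494)], np.float64(0.24))
([0, np.float64(1.067), np.float64(-0.554)], np.float64(0.28))
([0, np.float64(1.231), np.float64(-0.608)], np.float64(0.32))
([0, np.float64(1.067), np.float64(-0.554)], 0.28)
([0, np.float64(0.906), np.float64(-0.494)], 0.24)
([0, np.float64(0.747), np.float64(-0.427)], 0.2)
B: about left rib
([0, np.float64(0.682), np.float64(-0.422)], np.float64(0.2))
([0, np.float64(0.58), np.float64(-0.554)], np.float64(0.16))
([0, np.float64(0.472), np.float64(-0.682)], np.float64(0.12))
([0, np.float64(0.36), np.float64(-0.806)], np.float64(0.08))
([0, np.float64(0.242), np.float64(-0.926)], np.float64(0.04))
([0, np.float64(0.12), np.float64(-1.04)], np.float64(-0.0))
([0, np.float64(-0.007), np.float64(-1.149)], np.float64(-0.04))
([0, np.float64(-0.137), np.float64(-1.254)], np.float64(-0.08))
([0, np.float64(-0.272), np.float64(-1.353)], np.float64(-0.12))
([0, np.float64(-0.411), np.float64(-1.446)], np.float64(-0.16))
```

Call:
send_rows(targets=[[[0, 0.07, -0.03], [0.02, 0, 0], 255], [[0, 0.142, -0.067], [0.04, 0, 0], 255], [[0, 0.214, -0.11], [0.06, 0, 0], 255], [[0, 0.288, -0.15], [0.08, 0, 0], 255], [[0, 0.288, -0.15], [0.08, 0, 0], 255]], force=60)

```text
time_s: 3.83
ee_pos: [0.587, -0.026, 0.0527]
tcp_rot: [-0.042, 0.997, -0.063, 0.003]
contact_force: [-0.5, 2.5, 6.0]
grip_width: 0.0138
grip_force: 60.0
```

```bash
python3 st.py
```

```text
{'time_s': 3.8333, 'ee_pos': [0.587, -0.026, 0.0527], 'contact_force': [-0.4588, 2.5286, 5.9711], 'wrist_torque': [0.0604, 0.1783, 0.0878], 'grip_width': 0.0138, 'grip_force': 60.0083}
tilt rotvec tool [0.0833 0.0006 0.0006] pos dock mm [ 0.4 -3.1 36.7] F dock [-0.8  2.5  6. ] M dock [0.04 0.18 0.09]
```

Call:
send_rows(targets=[[[0, 0.075, -0.03], [0.02, 0, 0], 255], [[0, 0.15, -0.06], [0.04, 0, 0], 255], [[0, 0.225, -0.09], [0.06, 0, 0], 255], [[0, 0.3, -0.12], [0.08, 0, 0], 255], [[0, 0.3, -0.12], [0.08, 0, 0], 255]])

```text
time_s: 4.25
ee_pos: [0.5867, -0.0299, 0.0542]
tcp_rot: [-0.081, 0.995, -0.063, 0.005]
contact_force: [-3.1, -0.5, 8.8]
grip_width: 0.0138
grip_force: 60.0
```

```bash
python3 st.py
```

```text
{'time_s': 4.25, 'ee_pos': [0.5867, -0.0299, 0.0542], 'contact_force': [-3.062, -0.4515, 8.8172], 'wrist_torque': [-0.2885, 0.5433, 0.1473], 'grip_width': 0.0138, 'grip_force': 60.0087}
tilt rotvec tool [0.162  0.0007 0.0003] pos dock mm [ 0.6 -7.  38.2] F dock [-3.  -0.8  8.8] M dock [-0.35  0.5   0.15]
```

Forces are small and the dock is being pressed down by about 9 N. I'll continue to 0.29 rad.

Call:
send_rows(targets=[[[0, 0.08, -0.045], [0.022, 0, 0], 255], [[0, 0.16, -0.09], [0.044, 0, 0], 255], [[0, 0.235, -0.137], [0.066, 0, 0], 255], [[0, 0.315, -0.185], [0.088, 0, 0], 255], [[0, 0.395, -0.23], [0.11, 0, 0], 255], [[0, 0.472, -0.28], [0.13, 0, 0], 255], [[0, 0.472, -0.28], [0.13, 0, 0], 255]])

```text
time_s: 4.83
ee_pos: [0.5862, -0.0353, 0.0566]
tcp_rot: [-0.145, 0.987, -0.063, 0.01]
contact_force: [-2.2, -0.8, 8.9]
grip_width: 0.0137
grip_force: 60.0
```

```bash
python3 st.py
python3 - <<'E'
from rig import bot
from h import *
f=lambda x:cv2.resize(x,(400,300),interpolation=2)
a=bot.capture("scene")["image"][175:250,185:285];b=bot.capture("wrist");np.savez("w1.npz",**b);b=b["image"][130:280,155:355]
cv2.imwrite("pics/tilt1.png",np.hstack([f(a),f(b)]))
E
```

```text
{'time_s': 4.8333, 'ee_pos': [0.5862, -0.0353, 0.0566], 'contact_force': [-2.1948, -0.7807, 8.8788], 'wrist_torque': [-0.1465, 0.6186, 0.1084], 'grip_width': 0.0137, 'grip_force': 60.0048}
tilt rotvec tool [0.2925 0.0011 0.0011] pos dock mm [  0.8 -12.4  40.6] F dock [-2.1 -1.   8.9] M dock [-0.22  0.6   0.11]
```

View pics/tilt1.png

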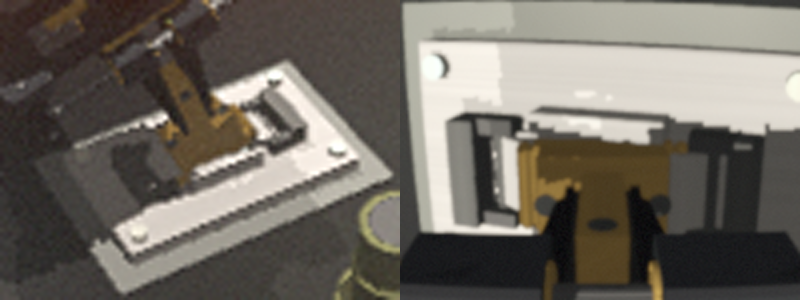

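The block is visibly tilted, with its +y side up at crop (235,115). The rib centre works out at about 19 mm above the floor, past its catch, and the dock is still down. Next I compute the tilt-back, with the left rib set on its catch tip.

```bash
cat >> h.py <<'E'
zt=35.1
def block(tcp_y,tcp_z,th): # dock coords of left rib, right rib, edges
    c,s=np.cos(th),np.sin(th);o=np.array([tcp_y+s*zt,tcp_z-c*zt]);f=lambda y,z:(o+[c*y-s*z,s*y+c*z]).round(1)
    return dict(L=f(28,4),Rr=f(-28,4),el=f(25,0),er=f(-25,0))
def rows(cur,way): # cur/way: (left rib y,z,theta) in dock -> shifts in tool frame at cur, cm
    def t(w):
        c,s=np.cos(w[2]),np.sin(w[2]);d=np.array([-28,zt-4]);return np.array([w[0]+c*d[0]-s*d[1],w[1]+s*d[0]+c*d[1]])
    th=cur[2];out=[]
    for w in way:
        d=t(w)-t(cur);a,b=-d[0],-d[1]
        c,s=np.cos(th),np.sin(th)
        out.append(f"[[0, {(c*a+s*b)/10:.3f}, {(-s*a+c*b)/10:.3f}], [{w[2]-th:.3f}, 0, 0], 255]")
    print("["+", ".join(out)+"]")
E
python3 - <<'E'
from h import *
print(block(-12.1,40.6,.2925))
cur=(23.7,18.9,.2925)
rows(cur,[(25,18.8,.29),(26.3,18.5,.285),(27,17.5,.26),(27,16.2,.235),(27,15,.21),(27,13.9,.19),(27,13.6,.165),(27,13.6,.14),(27,13.6,.14)])
E
```

```text
{'L': array([23.7, 18.9]), 'Rr': array([-29.9,   2.7]), 'el': array([22. , 14.2]), 'er': array([-25.9,  -0.2])}
[[[0, -0.129, 0.040], [-0.003, 0, 0], 255], [[0, -0.261, 0.092], [-0.008, 0, 0], 255], [[0, -0.378, 0.140], [-0.032, 0, 0], 255], [[0, -0.421, 0.198], [-0.057, 0, 0], 255], [[0, -0.469, 0.248], [-0.082, 0, 0], 255], [[0, -0.505, 0.304], [-0.102, 0, 0], 255], [[0, -0.581, 0.272], [-0.127, 0, 0], 255], [[0, -0.668, 0.213], [-0.152, 0, 0], 255], [[0, -0.668, 0.213], [-0.152, 0, 0], 255]]
```

Call:
send_rows(targets=[[[0, -0.13, 0.02], [-0.003, 0, 0], 255], [[0, -0.26, 0.07], [-0.008, 0, 0], 255], [[0, -0.38, 0.12], [-0.032, 0, 0], 255], [[0, -0.42, 0.18], [-0.057, 0, 0], 255], [[0, -0.47, 0.23], [-0.082, 0, 0], 255], [[0, -0.505, 0.28], [-0.102, 0, 0], 255], [[0, -0.58, 0.26], [-0.127, 0, 0], 255], [[0, -0.67, 0.2], [-0.152, 0, 0], 255], [[0, -0.67, 0.2], [-0.152, 0, 0], 255]])

```text
time_s: 5.68
ee_pos: [0.5874, -0.0287, 0.0567]
tcp_rot: [-0.068, 0.996, -0.062, 0.005]
contact_force: [-2.0, -7.0, 8.6]
grip_width: 0.0137
grip_force: 60.0
```

```bash
python3 st.py
python3 - <<'E'
from h import *
from rig import bot
s=bot.state();D=R.from_euler('z',-np.deg2rad(7.2));p=D.inv().apply(s["ee_pos"]-[.587,-.0229,.016])*1000
th=(down(np.deg2rad(-7.2)).inv()*R.from_quat(np.roll(s["tcp_rot"],-1))).as_rotvec()[0]
print(block(p[1]+.3,p[2],th),th)
E
```

```text
{'time_s': 5.6833, 'ee_pos': [0.5874, -0.0287, 0.0567], 'contact_force': [-2.0123, -7.0103, 8.6067], 'wrist_torque': [-0.3452, 0.3878, 0.0324], 'grip_width': 0.0137, 'grip_force': 60.0144}
tilt rotvec tool [ 0.1363  0.0022 -0.0007] pos dock mm [ 1.1 -5.7 40.7] F dock [-1.1 -7.2  8.6] M dock [-0.39  0.34  0.03]
{'L': array([26.6, 13.7]), 'Rr': array([-28.9,   6.1]), 'el': array([24.2,  9.3]), 'er': array([-25.4,   2.5])} 0.13633948293424303
```

The left rib rests on its catch at (26.6, 13.7) mm and the right edge has already left the floor. I'll go on tilting about that rib.

Run:
```python
from h import *
cur=(26.6,13.7,.138)
rows(cur,[(26.6,13.7,.138-.025*i) for i in range(1,12)])
```

```text
[[[0, -0.079, -0.069], [-0.025, 0, 0], 255], [[0, -0.159, -0.136], [-0.050, 0, 0], 255], [[0, -0.241, -0.201], [-0.075, 0, 0], 255], [[0, -0.324, -0.264], [-0.100, 0, 0], 255], [[0, -0.410, -0.325], [-0.125, 0, 0], 255], [[0, -0.496, -0.384], [-0.150, 0, 0], 255], [[0, -0.584, -0.440], [-0.175, 0, 0], 255], [[0, -0.674, -0.494], [-0.200, 0, 0], 255], [[0, -0.764, -0.546], [-0.225, 0, 0], 255], [[0, -0.856, -0.596], [-0.250, 0, 0], 255], [[0, -0.950, -0.643], [-0.275, 0, 0], 255]]
```

Call:
send_rows(targets=[[[0, -0.08, -0.065], [-0.025, 0, 0], 255], [[0, -0.16, -0.13], [-0.05, 0, 0], 255], [[0, -0.24, -0.19], [-0.075, 0, 0], 255], [[0, -0.324, -0.25], [-0.1, 0, 0], 255], [[0, -0.41, -0.31], [-0.125, 0, 0], 255], [[0, -0.41, -0.31], [-0.125, 0, 0], 255]])

```text
time_s: 6.18
ee_pos: [0.588, -0.0241, 0.0607]
tcp_rot: [-0.007, 0.998, -0.063, 0.001]
contact_force: [-1.8, -2.4, 10.2]
grip_width: 0.0138
grip_force: 60.0
```

```bash
cat >> st.py <<'E'
p=D.inv().apply(s["ee_pos"]-[.587,-.0229,.016])*1000;print(block(p[1]+.3,p[2],(B.inv()*Rm).as_rotvec()[0]))
E
python3 st.py
```

```text
{'time_s': 6.1833, 'ee_pos': [0.588, -0.0241, 0.0607], 'contact_force': [-1.7692, -2.4474, 10.2304], 'wrist_torque': [0.3956, 0.4412, -0.0431], 'grip_width': 0.0138, 'grip_force': 60.0184}
tilt rotvec tool [ 0.0134  0.0018 -0.    ] pos dock mm [ 1.1 -1.  44.7] F dock [-1.4 -2.6 10.2] M dock [ 0.34  0.49 -0.04]
{'L': array([27.7, 13.9]), 'Rr': array([-28.3,  13.2]), 'el': array([24.7,  9.9]), 'er': array([-25.3,   9.2])}
```

Call:
send_rows(targets=[[[0, -0.08, -0.065], [-0.025, 0, 0], 255], [[0, -0.16, -0.125], [-0.05, 0, 0], 255], [[0, -0.24, -0.185], [-0.075, 0, 0], 255], [[0, -0.33, -0.245], [-0.1, 0, 0], 255], [[0, -0.415, -0.305], [-0.125, 0, 0], 255], [[0, -0.5, -0.36], [-0.15, 0, 0], 255], [[0, -0.5, -0.36], [-0.15, 0, 0], 255]])

```text
time_s: 6.77
ee_pos: [0.5892, -0.0171, 0.0643]
tcp_rot: [0.067, 0.996, -0.062, -0.003]
contact_force: [-0.4, 3.3, 10.1]
grip_width: 0.0136
grip_force: 60.0
```

```bash
python3 st.py
python3 - <<'E'
from rig import bot
from h import *
f=lambda x:cv2.resize(x,(400,300),interpolation=2)
a=bot.capture("scene")["image"][175:250,185:285];b=bot.capture("wrist");b=b["image"][130:280,155:355]
cv2.imwrite("pics/tilt2.png",np.hstack([f(a),f(b)]))
E
```

```text
{'time_s': 6.7667, 'ee_pos': [0.5892, -0.0171, 0.0643], 'contact_force': [-0.4021, 3.3113, 10.1354], 'wrist_torque': [0.9728, 0.1973, -0.0251], 'grip_width': 0.0136, 'grip_force': 60.0099}
tilt rotvec tool [-0.1337  0.0029 -0.0004] pos dock mm [ 1.4  6.  48.3] F dock [-0.8  3.2 10.1] M dock [ 0.94  0.32 -0.03]
{'L': array([29.9, 13.8]), 'Rr': array([-25.6,  21.3]), 'el': array([26.4, 10.2]), 'er': array([-23.1,  16.9])}
```

View pics/tilt2.png

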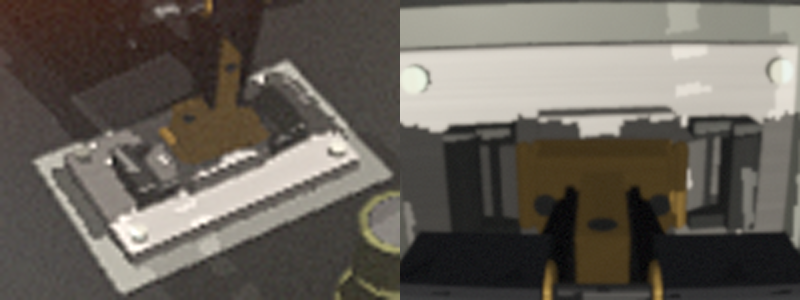

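The -y side is now up, at scene crop (185,105). The right rib centre is at about 21 mm, well past its catch, and the left rib is still on its catch. I'll lift a few millimetres with the tilt kept, centre it, and check the force.

Call:
send_rows(targets=[[[0, 0.08, -0.1], [0, 0, 0], 255], [[0, 0.16, -0.2], [0, 0, 0], 255], [[0, 0.22, -0.3], [0, 0, 0], 255], [[0, 0.26, -0.45], [0, 0, 0], 255], [[0, 0.28, -0.6], [0, 0, 0], 255], [[0, 0.28, -0.6], [0, 0, 0], 255]])

```text
time_s: 7.37
ee_pos: [0.5861, -0.0209, 0.0674]
tcp_rot: [0.068, 0.996, -0.062, -0.006]
contact_force: [0.6, 0.2, -5.0]
grip_width: 0.0136
grip_force: 60.0
```

```bash
python3 st.py
```

```text
{'time_s': 7.3667, 'ee_pos': [0.5861, -0.0209, 0.0674], 'contact_force': [0.5681, 0.23, -5.0369], 'wrist_torque': [0.2037, -0.0868, -0.0157], 'grip_width': 0.0136, 'grip_force': 59.9985}
tilt rotvec tool [-0.1371 -0.003  -0.0005] pos dock mm [-1.1  1.8 51.4] F dock [ 0.5  0.3 -5. ] M dock [ 0.21 -0.06 -0.02]
{'L': array([25.6, 16.7]), 'Rr': array([-29.8,  24.4]), 'el': array([22.1, 13.2]), 'er': array([-27.4,  20. ])}
```

The force is -5 N, which is just the block's weight, so it is free. Now lift, level and hold.

Call:
send_rows(targets=[[[0, 0.03, -0.2], [0, 0, 0], 255], [[0, 0.06, -0.45], [0, 0, 0], 255], [[0, 0.09, -0.7], [0, 0, 0], 255], [[0, 0.16, -0.9], [0.03, 0, 0], 255], [[0, 0.24, -1.1], [0.07, 0, 0], 255], [[0, 0.31, -1.2], [0.11, 0, 0], 255], [[0, 0.37, -1.25], [0.137, 0, 0], 255], [[0, 0.37, -1.25], [0.137, 0, 0], 255], [[0, 0.37, -1.25], [0.137, 0, 0], 255], [[0, 0.37, -1.25], [0.137, 0, 0], 255], [[0, 0.37, -1.25], [0.137, 0, 0], 255], [[0, 0.37, -1.25], [0.137, 0, 0], 255]])

```text
time_s: 8.37
ee_pos: [0.587, -0.0221, 0.0815]
tcp_rot: [0.0, 0.998, -0.062, -0.0]
contact_force: [-1.8, 0.5, -4.9]
grip_width: 0.014
grip_force: 60.0
```

```bash
python3 st.py
python3 - <<'E'
from rig import bot
from h import *
f=lambda x:cv2.resize(x,(400,300),interpolation=2)
c=bot.capture("scene");np.savez("s9.npz",**c);a=c["image"][170:245,185:285];b=bot.capture("side")["image"][165:240,210:310]
cv2.imwrite("pics/end.png",np.hstack([f(a),f(b)]));print(bot.state()["qvel"].round(4))
E
```

```text
{'time_s': 8.3667, 'ee_pos': [0.587, -0.0221, 0.0815], 'contact_force': [-1.8447, 0.5362, -4.8747], 'wrist_torque': [0.0143, 0.0015, 0.0329], 'grip_width': 0.014, 'grip_force': 59.9985}
tilt rotvec tool [-0.0003 -0.0004 -0.0015] pos dock mm [-0.1  0.8 65.5] F dock [-1.9  0.3 -4.9] M dock [0.01 0.   0.03]
{'L': array([29.1, 34.4]), 'Rr': array([-26.9,  34.4]), 'el': array([26.1, 30.4]), 'er': array([-23.9,  30.4])}
[-0.0017 -0.0027 -0.0002  0.0011  0.0027 -0.0005]
```

View pics/end.png

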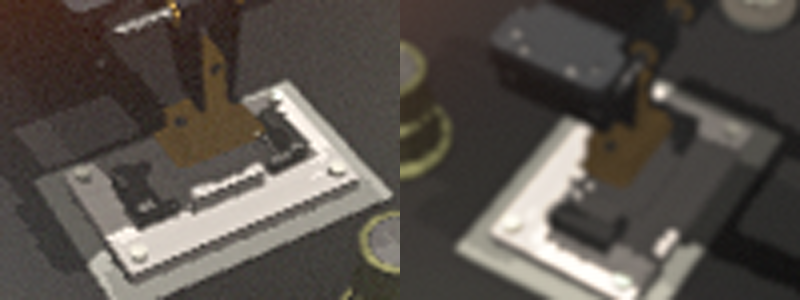

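The picture shows the block upright in the gripper above its empty socket, at crop (210,130) left and (625,140) right. The dock lies flat on its plate. The underside is about 30 mm above the socket floor and everything is still, so I'll hand in.

```bash
python3 -c "
from rig import bot
print(bot.close_job())"
```

```text
the job is handed in; nothing more can be done
None
```

I rocked the block free over the left catch and then the right. At hand-in, after about 8.5 s, the gripper held it upright and still, about 30 mm above its socket floor, with the dock down on its plate and the other things on the bench untouched.

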